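# Fit the sampling probe to its depth mark in the particle counter of a clean bench

## Robot

A 7-joint arm with a two-finger parallel gripper is mounted at the origin on the work surface. World frame = base frame: x ahead of the robot, y to its left, z up, the work surface at z = 0. Lengths are in m, angles in degrees, forces in N, time in s.
With the tool pointing down it reaches from about 0.425 to 0.875 m from the base axis. Payload 4.7 kg.
Tool frame: the origin (TCP) lies on the mounting face of the last link; the fingertips stand 182 mm ahead of it and the grasp point (between the pads) lies 164 mm ahead of it; z points along the fingers, y is the line along which they close (so a half turn about z gives the same grasp; the last joint's range is limited). The gripper opens to 87 mm and grips with 3 to 60 N. Pads are 19 mm wide; open, the fingers measure 117 mm over their backs; the gripper's body (75 mm by 190 mm) begins 51 mm behind the grasp point.
Start: joints at [75.063, 18.392, -4.016, 83.108, 1.295, 78.541, -3.26], TCP at [0.176, -0.626, 0.405] pointing down, gripper open.
Joint ranges: [-163.93, 163.93], [-17.29, 119.83], [-79.2, 71.16], [3.27, 140.29], [-89.18, 269.18], [5.43, 117.66], [-154.24, 154.24]. Speed limits (degrees/s): [147.25, 147.25, 180, 180, 180, 180, 180].

## Interface

Orientations are given as [roll, pitch, yaw] about the fixed x, y, z axes, in that order (R = Rz(yaw) Ry(pitch) Rx(roll)).
In Python, from cell import env gives the robot as it stands.
- The arm moves only by the tool servo_tool, never from a script. Its argument "plan" is a list of rows, each an object with "xyz": the shift along the tool's x, y, z in cm, a list of three; "twist": the turn, a rotation vector about the tool's x, y, z in degrees, a list of three; "jaw": the closure, from 0 (fully open) to 1 (shut). In form: [{"xyz": [x, y, z], "twist": [wx, wy, wz], "jaw": jaw}, ...]. A call has 1 to 10 rows; each row is the pose to reach, as a shift and turn from the pose commanded when the call began, along the tool's axes at that moment; what a row does not reach only later rows make up. A row lasts 1/12 s, in which the tool goes at most 41.7 mm and 7.16 degrees, less where a joint would pass 70% of its speed; a pose out of reach is approached as far as the arm can. A call with a gripper value outside its range is refused whole. The fingers move at their own pace and stop on an object; "newtons" is the grip in N (left out, the last holds). Time passes only in rows, so rows that repeat a pose let the fingers close. It gives the time, the measured TCP pose, the force, the opening and the grip force at its end, in the units of the state.
- env.get_obs(): the state, without advancing time (a new reading comes with each control period).
- env.read_camera(name): name is "scene" or "top" or "wrist"; returns a dict with "img" (400x640x3 uint8, red, green, blue), "camera_matrix" (3x3 intrinsics, pixels), "R" (3x3) and "t" (3): a world point X has camera coordinates R X + t. Camera axes: x right, y down, z forward; pixel columns grow to the right and rows downward; lengths in m; the calibration is good to about 2 mm. A picture is of the moment at which its call begins. There is no depth.
- env.sign_off(): hands the job in; it is judged then, once.
The state is a dict: "time_s": time; "qpos": joint angles; "joint_velocities": joint speeds; "effort": joint torques, N m; "tool_pos": TCP position; "tool_rot": TCP orientation; "force": force on the tool from outside, world axes, zero at the start; "wrist_torque": the same for the moment, N m; "grip_width": finger opening in m; "grasp_force": force on a finger pad.
Only numpy, scipy, OpenCV 4.12 (cv2) and the standard library are available. Lean on these libraries where they do the work, as an engineer would, in place of code of your own. Each camera call takes 0.05 s, during which the arm holds its last target. There are 200 camera calls.

## Task

Lift the sampling probe up and off its forked hook and slide its white stem down into the tilted socket of the particle counter until, after you have let go, the socket's rim lies on the green depth band. The rubber lining grips the stem but springs back when you release it, so look at the band again and correct the depth; do not ram the probe, and leave the can, bottle, dish and ring where they are.

Things in the scene. Friction and masses are not known exactly. Their poses are not given: they have to be found in the camera images.
- probe: Sampling probe, 164 mm, about 0.16 kg, round about its z axis. Origin at the centre of its lower end, z up its axis. From there: white stem 25 mm thick to 105 mm (lowest 10 mm taper to 17), green depth band at 56-64 mm, dark collar 50 mm wide at 105-111, black handle 26 mm thick at 111-156, orange inlet cap as thick to 164 mm. Starts upright, the collar's underside on the fork.
- probe_mark (a point): Point on the probe's axis at the middle height of the green depth band, 60 mm above the lower end; axes as the probe's.
- probe_grip (a point): Point on the probe's axis on the black handle, 140 mm above the lower end; a good place to grasp.
- stand: Fixed steel stand with a forked hook. Origin on the bench under its base (110 x 120 mm). Two level prongs, 8 mm thick, 41 mm apart centre to centre, run along its -x from a post 12 mm behind the origin to 88 mm before it; tops 155 mm above the bench, ends turned up 10 mm more. Nothing of it is higher than 165 mm.
- fork (a point): Point midway between the prongs, level with their tops (155 mm above the bench), 48 mm in front (-x) of the stand's origin, where the probe hangs; axes as the stand's.
- counter: Fixed white particle counter, 140 x 160 mm, 46 mm high, origin on the bench under the socket's swivel; two grey cheeks, 73 mm high. The socket leans to its -x. The socket's rubber lining drags on the stem with some 5 to 12 N and is carried 4 to 12 mm along with it (about 0.9 N per mm) before the stem slides; at release it springs back and carries the probe out again by most of that.
- socket (a joint): Lean of the socket from vertical, rad: from 0.2 to 0.44 at the start; the swivel is stiff and stays put. About the lining: the spring-back, 4 to 10 mm, differs from start to start, so it must be seen or felt; after it, pushing deeper by the remaining error plus the spring-back, less 2 mm, puts it right. To draw the probe out, allow for it likewise.
- socket_mouth (a point): Centre of the socket's rim; z points out of the bore along its axis, y is the swivel axis. The socket is an aluminium tube, 56 mm outside, with a plain round bore 28 mm wide and 77 mm deep, rim 86 mm from the swivel. Three sprung rubber pads with sloping tops, 12 to 45 mm down, grip the stem from about 25 mm on. No stop at the marked depth.
- can: Orange drink can, 66 mm diameter, 125 mm high, standing. Origin at the centre of its underside. Leave alone.
- spray_bottle: Clear spray bottle with green label and white head, 76 mm diameter, 206 mm high. Origin at the centre of its underside. Leave alone.
- green_dish: Green glass dish with lid, 90 mm diameter, 16 mm high. Origin at the centre of its underside. Leave alone.
- black_ring: Black plastic ring, 68 mm diameter, 24 mm high. Origin at the centre of its underside. Leave alone.
Things that resemble listed ones, but are neither listed nor needed, are in the scene too. What is shaped like the counter but orange is not meant. There is more than one size of the probe; the job needs the largest.

How it is judged:
By the outcome, as a careful person would: the job done as asked, in the order asked, and still so for the second after the job is handed in, with the robot touching nothing.
It also fails if it takes over 54 s, if anything falls off the work surface, if the arm or the gripper's body presses on something with over 40 N, if the wrist force passes 120 N, or if a joint passes its speed limit or range.

## Working session

There is one attempt and no reset: what is moved stays moved. The work goes in short steps, Python scripts to look and compute and a tool call to move; the robot and the scene stay as the last step left them, time stands still between calls to the robot, and variables do not carry over. Pictures are saved under pics/ and viewed, at most 10 in all, crops included, and the job is handed in when it is done.

Besides the shell and the picture viewer there is one more tool, called after "Request:" by a JSON object that holds its "fn" and its "kwargs". servo_tool: Moves the arm, as the interface text tells. Its arguments: {"type":"object","properties":{"plan":{"type":"array","items":{"type":"object","properties":{"xyz":{"type":"array","items":{"type":"number"}},"twist":{"type":"array","items":{"type":"number"}},"jaw":{"type":"number"}}}},"newtons":{"type":"number"}},"required":["plan"]}

```bash
ls; mkdir -p pics
cat > h.py <<'E'
import sys; sys.path.insert(0,'.')
import numpy as np, cv2, pickle
from cell import env
def snap(n,tag):
    c=env.read_camera(n); cv2.imwrite(f'pics/{tag}.png',c['img'][:,:,::-1]); pickle.dump(c,open(f'pics/{tag}.pkl','wb')); return c
def load(tag): return pickle.load(open(f'pics/{tag}.pkl','rb'))
def ray(c,uv):
    K,R,t=map(np.array,(c['camera_matrix'],c['R'],c['t'])); d=R.T@np.linalg.solve(K,[*uv,1]); return -R.T@t,d/np.linalg.norm(d)
def tri(obs):
    A=np.zeros((3,3));b=np.zeros(3);rs=[ray(c,uv) for c,uv in obs]
    for o,d in rs: P=np.eye(3)-np.outer(d,d);A+=P;b+=P@o
    X=np.linalg.solve(A,b); return X,[round(1000*np.linalg.norm(np.cross(X-o,d)),1) for o,d in rs]
def onz(c,uv,z): o,d=ray(c,uv); return o+d*(z-o[2])/d[2]
def proj(c,X):
    p=np.array(c['camera_matrix'])@(np.array(c['R'])@X+np.array(c['t'])); return p[:2]/p[2]
E
python3 - <<'E'
from h import *
a=snap('scene','s0');b=snap('top','t0')
cv2.imwrite('pics/st0.png',np.vstack([a['img'],b['img']])[:,:,::-1][:,:])
for c in(a,b): print(np.round(c['camera_matrix'],1).tolist(),np.round(-np.array(c['R']).T@c['t'],3))
print(env.get_obs())
E
```

```text
pics
[[366.6, 0.0, 321.5], [0.0, 366.6, 197.9], [0.0, 0.0, 1.0]] [ 0.971 -0.352  0.863]
[[506.0, 0.0, 332.5], [0.0, 506.0, 195.0], [0.0, 0.0, 1.0]] [0.287 0.03  1.381]
{'time_s': 0.1, 'qpos': array([75.06411379, 18.43335438, -4.01669356, 83.16520905,  1.29551591,
       78.54012467, -3.26077995]), 'joint_velocities': array([ 0.0595343 , -0.03870826, -0.01269412, -0.19517362,  0.04322031,
       -0.0361361 , -0.01460086]), 'effort': array([-2.98388932e-04, -4.92571735e+01, -4.05837698e-01, -3.13397527e+01,
       -6.40383339e-02,  3.94389813e-02,  8.11624568e-05]), 'tool_pos': array([ 0.17630067, -0.62545665,  0.403811  ]), 'tool_rot': array([-1.79906572e+02,  5.43749479e-03,  1.57458510e+01]), 'force': array([-0.09589192, -0.10779387,  0.76978485]), 'wrist_torque': array([-0.02608322,  0.00074966, -0.04757126]), 'grasp_force': 0.0, 'grip_width': 0.0870030145557732}
```

View pics/s0.png

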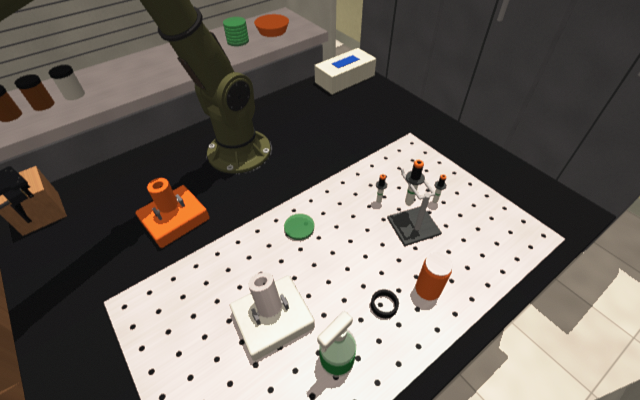

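View pics/t0.png

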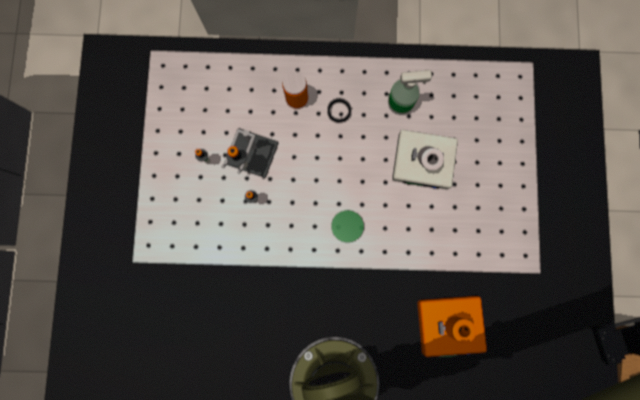

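The scene shows three probe candidates, which match in both views:

| Scene pixel | Top pixel | What it is |
|---|---|---|
| (418,165) | (233,152) | on the stand, largest |
| (382,180) | (200,153) | smaller |
| (440,180) | (250,195) | smaller |

The white counter is at (265,290) in the scene and (432,158) in the top view. The orange one at (160,195) is a decoy. Next I'll check my choice in close crops.

Run:
```python
from h import *
a=load('s0');b=load('t0')
def crop(c,x,y,w,h): return cv2.resize(c['img'][y:y+h,x:x+w],(400,300),interpolation=cv2.INTER_CUBIC)
im=np.vstack([np.hstack([crop(a,365,145,100,75),crop(b,185,125,100,75)]),np.hstack([crop(a,222,258,100,75+0),crop(b,382,122,80,60)])])
cv2.imwrite('pics/c0.png',im[:,:,::-1])
for X in([0,0,0],[.5,0,0],[0,-.5,0]): print(X,proj(a,np.array(X)),proj(b,np.array(X)))
```

```text
[0, 0, 0] [239.43802622 150.66633163] [333.55649626 383.66394327]
[0.5, 0, 0] [324.66499489 243.60560482] [338.18847577 194.57131347]
[0, -0.5, 0] [ 92.92994518 218.16183521] [524.12037031 388.23132495]
```

View pics/c0.png

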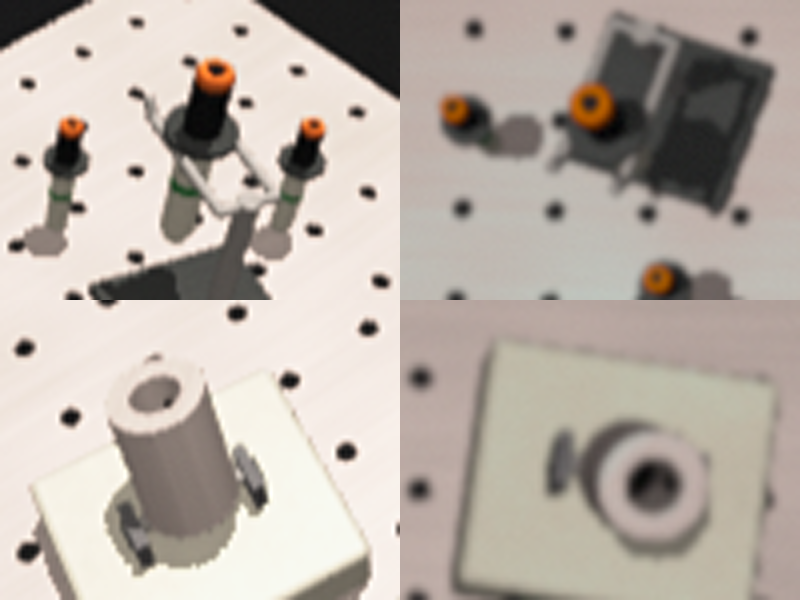

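The largest probe is the one on the forked hook, with its cap at scene (418.5,163.5) and top (233,151.5). The white counter's rim centre is at scene (260.8,281.8) and top (432.6,158.8).

Run:
```python
from h import *
a=load('s0');b=load('t0')
S=lambda x,y:(365+x/4-.4,145+y/4-.4); T=lambda x,y:(185+(x-400)/4-.4,125+y/4-.4)
S2=lambda x,y:(222+x/4-.4,258+(y-300)/4-.4); T2=lambda x,y:(382+(x-400)/5-.4,122+(y-300)/5-.4)
print('cap',tri([(a,S(214,74)),(b,T(592,106))]))
print('prong ends',tri([(a,S(136,93)),(b,T(555,165))]))
print('mouth',tri([(a,S2(155,393)),(b,T2(653,484))]))
for n,s in dict(c1=(490,343),c2=(775,385),c3=(752,600),c4=(460,585)).items(): print(n,onz(b,T2(*s),.046))
for n,s in dict(c1=(32,487),c2=(268,374),c3=(368,552)).items(): print('s',n,onz(a,S2(*s),.046))
for n,s in dict(c1=(612,30),c2=(672,42),e1=(555,165),e2=(622,190)).items(): print('prong',n,onz(b,T(*s),.155))
print('can',onz(b,(296,97),.06),'bottle',onz(b,(404,97),.1),'ring',onz(b,(340,110),.01),'dish',onz(b,(348,226),.016), 'p2',onz(b,(200,153),.1),'p3',onz(b,(250,195),.1))
```

```text
cap (array([0.56396683, 0.25617095, 0.2110149 ]), [np.float64(0.6), np.float64(0.6)])
prong ends (array([0.52350373, 0.26733491, 0.16336037]), [np.float64(23.0), np.float64(23.0)])
mouth (array([ 0.57449176, -0.22979077,  0.14999358]), [np.float64(0.7), np.float64(0.7)])
c1 [ 0.67520687 -0.16219962  0.046     ]
c2 [ 0.65624767 -0.31792535  0.046     ]
c3 [ 0.53678471 -0.30417828  0.046     ]
c4 [ 0.54049641 -0.14683707  0.046     ]
s c1 [ 0.52548839 -0.30269643  0.046     ]
s c2 [ 0.54786597 -0.14958184  0.046     ]
s c3 [ 0.67841446 -0.16743141  0.046     ]
prong c1 [0.6265002  0.25777565 0.155     ]
prong c2 [0.61991938 0.22011461 0.155     ]
prong e1 [0.5397565  0.28815435 0.155     ]
prong e2 [0.52526258 0.24614464 0.155     ]
can [0.7558304 0.1224781 0.06     ] bottle [ 0.75047592 -0.16555866  0.1       ] ring [0.73929988 0.00094771 0.01      ] dish [ 0.41228891 -0.02827438  0.016     ] p2 [0.5832027  0.36185446 0.1       ] p3 [0.47713819 0.22744476 0.1       ]
```

```bash
cat >> h.py <<'E'
from scipy.spatial.transform import Rotation as Ro
def pose():
    o=env.get_obs(); return np.array(o['tool_pos']),Ro.from_euler('xyz',o['tool_rot'],degrees=True),o
def down(axis,yv):  # tool rotation with z=-axis, y closest to yv
    z=-np.array(axis,float);z/=np.linalg.norm(z);y=np.array(yv,float);y-=z*(y@z);y/=np.linalg.norm(y)
    return Ro.from_matrix(np.column_stack([np.cross(y,z),y,z]))
def delta(p,R,frm=None):
    p0,R0=(frm if frm else pose()[:2]); return np.round(R0.inv().apply(np.array(p)-p0)*100,2),np.round((R0.inv()*R).as_rotvec(degrees=True),2)
E
python3 - <<'E'
from h import *
p,R,o=pose(); c=env.read_camera('wrist')
C=-np.array(c['R']).T@c['t']; print('cam in tool',R.inv().apply(C-p),'\n',R.inv().as_matrix()@np.array(c['R']).T,c['camera_matrix'])
# look at counter: lean guess, above mouth
print(delta([.45,-.23,.43],down([0,0,1],[.13,-.99,0])))
E
```

```text
cam in tool [0.07348866 0.00043245 0.02067466] 
 [[ 1.18927249e-03 -9.63496455e-01 -2.67718448e-01]
 [ 9.99999255e-01  1.21965124e-03  5.28239810e-05]
 [ 2.75627419e-04 -2.67718311e-01  9.63497187e-01]] [[333.67212437   0.         328.6821027 ]
 [  0.         333.67212437 201.56521853]
 [  0.           0.           1.        ]]
(array([ 37.08, -30.64,  -2.57]), array([-0.08,  0.01,  8.27]))
```

Run:
```python
from h import *
print(delta([.53,-.26,.43],down([0,0,1],[-.13,-.99,0])))
```

```text
(array([ 43.96, -25.58,  -2.58]), array([-8.000e-02,  2.000e-02,  2.323e+01]))
```

Request:
{"fn": "servo_tool", "kwargs": {"plan": [{"xyz": [22,-12.8,-1.3],"twist": [0,0,11.6],"jaw": 0},{"xyz": [44,-25.6,-2.6],"twist": [0,0,23.2],"jaw": 0},{"xyz": [44,-25.6,-2.6],"twist": [0,0,23.2],"jaw": 0},{"xyz": [44,-25.6,-2.6],"twist": [0,0,23.2],"jaw": 0},{"xyz": [44,-25.6,-2.6],"twist": [0,0,23.2],"jaw": 0},{"xyz": [44,-25.6,-2.6],"twist": [0,0,23.2],"jaw": 0},{"xyz": [44,-25.6,-2.6],"twist": [0,0,23.2],"jaw": 0},{"xyz": [44,-25.6,-2.6],"twist": [0,0,23.2],"jaw": 0},{"xyz": [44,-25.6,-2.6],"twist": [0,0,23.2],"jaw": 0},{"xyz": [44,-25.6,-2.6],"twist": [0,0,23.2],"jaw": 0}]}}

```text
time_s: 0.98
tool_pos: [0.4651, -0.3264, 0.4259]
tool_rot: [180.0, 0.0, -7.5]
force: [1.0, -0.9, -0.7]
grip_width: 0.0871
grasp_force: 0.0
```

Request:
{"fn": "servo_tool", "kwargs": {"plan": [{"xyz": [2.8,-3.7,-0.2],"twist": [0,0,0],"jaw": 0},{"xyz": [5.6,-7.4,-0.4],"twist": [0,0,0],"jaw": 0},{"xyz": [5.6,-7.4,-0.4],"twist": [0,0,0],"jaw": 0},{"xyz": [5.6,-7.4,-0.4],"twist": [0,0,0],"jaw": 0}]}}

```text
time_s: 1.32
tool_pos: [0.532, -0.2575, 0.4297]
tool_rot: [-179.9, -0.0, -7.0]
force: [-1.1, -0.4, 0.7]
grip_width: 0.0875
grasp_force: 0.0
```

Run:
```python
from h import *
p,R,o=pose();print(p,o['joint_velocities'].round(1)); snap('wrist','w1')
print(delta([.52,-.10,.46],R), delta([.555,.19,.46],R))
```

```text
[ 0.53197776 -0.25753364  0.42970993] [ 3.  -0.8  4.3  1.3  2.   0.6  1.9]
(array([ -3.03, -15.79,  -3.04]), array([ 0.11,  0.08, -0.25])) (array([ -3.2 , -45.  ,  -3.03]), array([ 0.11,  0.08, -0.25]))
```

View pics/w1.png

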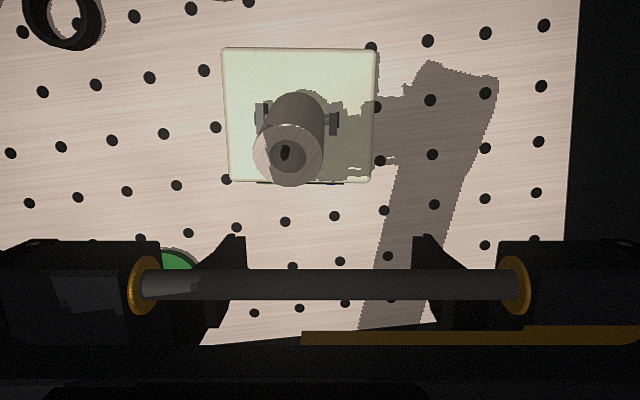

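The wrist view shows the socket rim at about (287,154), leaning toward the robot. The cheeks are at (262,115) and (333,120), so the swivel axis runs roughly along the image's horizontal. I'll take a second view on the way to the probe.

Request:
{"fn": "servo_tool", "kwargs": {"plan": [{"xyz": [-0.8,-4,-0.8],"twist": [0,0,0],"jaw": 0},{"xyz": [-1.5,-8,-1.5],"twist": [0,0,0],"jaw": 0},{"xyz": [-2.3,-12,-2.3],"twist": [0,0,0],"jaw": 0},{"xyz": [-3,-15.8,-3],"twist": [0,0,0],"jaw": 0},{"xyz": [-3,-15.8,-3],"twist": [0,0,0],"jaw": 0}]}}

```text
time_s: 1.78
tool_pos: [0.5196, -0.0943, 0.4621]
tool_rot: [-179.9, -0.2, -6.9]
force: [1.2, 1.1, 0.7]
grip_width: 0.0872
grasp_force: 0.0
```

Run:
```python
from h import *
p,R,o=pose(); c=snap('wrist','w2'); print(p)
a=load('w1'); M=np.array([.5745,-.23,.15]); print(proj(a,M),proj(c,M))
u,v=proj(c,M).astype(int); print(u,v)
x0=max(0,min(u-70,490)); y0=max(0,min(v-90,210))
im=np.vstack([cv2.resize(a['img'][40:190,200:400],(800,600),interpolation=cv2.INTER_CUBIC)]);
w=c['img'][y0:y0+160,x0:x0+150]; 
l=cv2.resize(a['img'][40:200,215:365],(400,427),interpolation=cv2.INTER_CUBIC); r=cv2.resize(w,(400,427),interpolation=cv2.INTER_CUBIC)
cv2.imwrite('pics/c1.png',np.hstack([l,r])[:,:,::-1]); print(x0,y0)
print(delta([.545,.23,.47],down([0,0,1],[-.13,-.99,0])))
```

```text
[ 0.51964445 -0.09428234  0.46207093]
[287.25932025 155.52356109] [481.01021317 113.45686378]
481 113
411 23
(array([ -1.57, -32.92,  -0.9 ]), array([ 0.03, -0.12,  0.31]))
```

View pics/c1.png

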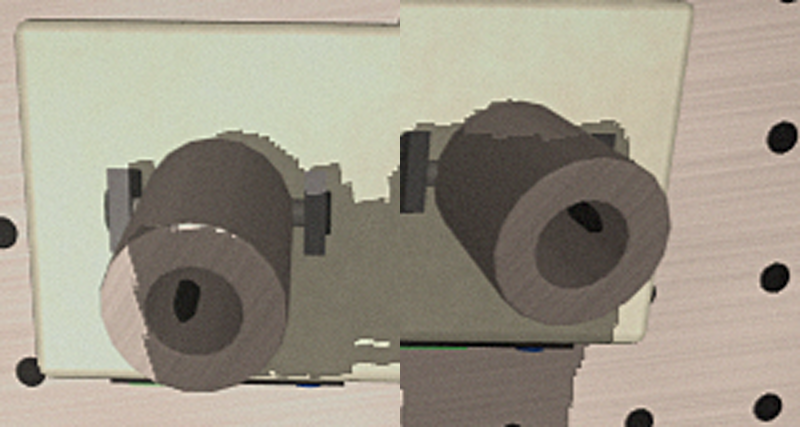

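The rim centre is at crop pixels (194,309) and (583,242), and the tube's side outlines are clear in both views. I'll fit the axis to the outlines and the rim.

Run:
```python
from h import *
from scipy.optimize import least_squares
w1,w2,s,t=load('w1'),load('w2'),load('s0'),load('t0'); k=150/400
L=lambda x,y:(215+(x+.5)*k-.5,40+(y+.5)*k-.5); Rr=lambda x,y:(411+(x-400+.5)*k-.5,23+(y+.5)*k-.5)
S2=lambda x,y:(222+x/4-.4,258+(y-300)/4-.4)
T2=lambda x,y:(382+(x-400)/5-.4,122+(y-300)/5-.4)
sil=[(w1,L(288,285)),(w1,L(288,195)),(w1,L(107,265)),(w1,L(145,188)),(w2,Rr(499,262)),(w2,Rr(440,195)),(w2,Rr(652,185)),(w2,Rr(600,131)),
     (s,S2(112,435)),(s,S2(134,525)),(s,S2(211,380)),(s,S2(238,490))]
cen=[(w1,L(194,309)),(w2,Rr(583,242)),(s,S2(155,393)),(t,T2(653,484))]
rim=[(w1,L(*q)) for q in((100,290),(140,378),(194,392),(250,372),(287,300))]+[(w2,Rr(*q)) for q in((497,255),(520,307),(560,325),(630,304),(669,235),(640,172))]
print('mouth',tri(cen[:2]),tri(cen))
def ax(q): return np.array([np.sin(q[3])*np.cos(q[4]),np.sin(q[3])*np.sin(q[4]),np.cos(q[3])])
def f(q):
    M,a=q[:3],ax(q);r=[]
    for c,uv in sil:
        o,d=ray(c,uv);n=np.cross(d,a);n/=np.linalg.norm(n);r.append(abs(n@(M-o))-.028)
    for c,uv in rim:
        o,d=ray(c,uv);X=o+d*((M-o)@a)/(d@a);r.append(np.linalg.norm(X-M)-.028)
    for c,uv in cen:
        o,d=ray(c,uv);r+=list(np.cross(M-o,d))
    return np.array(r)*1000
for loss in('linear','soft_l1'):
    q=least_squares(f,[.5745,-.23,.15,.3,3.0],x_scale=[.01,.01,.01,.1,.1],loss=loss).x
    print(q[:3].round(4),'lean',q[3],'dir deg',np.degrees(q[4]),ax(q).round(4));print(f(q).round(1)[:23])
    print('swivel',(q[:3]-.086*ax(q)).round(4))
print('cheeks mid @.064',onz(w1,L(218,211),.066))
```

```text
mouth (array([ 0.57433233, -0.22974247,  0.14735099]), [np.float64(0.2), np.float64(0.2)]) (array([ 0.57443235, -0.22967646,  0.14909886]), [np.float64(0.3), np.float64(0.7), np.float64(0.9), np.float64(0.6)])
[ 0.5736 -0.2295  0.1479] lean 0.35923255522674913 dir deg 167.23259227795714 [-0.3429  0.0777  0.9362]
[-1.2 -5.2 -0.4 -0.3 -4.6  0.6 -3.2 -0.6  1.2  5.8  1.9 -0.8 -0.6  1.9
  0.5 -1.8 -0.  -1.4 -1.6  0.   0.7 -1.9 -2.3]
swivel [ 0.6031 -0.2361  0.0674]
[ 0.5738 -0.2295  0.1483] lean 0.34431981455834526 dir deg 166.85784659891638 [-0.3287  0.0767  0.9413]
[-1.3 -5.5 -0.5  0.1 -4.6 -0.1 -3.6 -0.3  1.1  5.6  1.9 -0.5 -0.6  1.8
  0.4 -1.9 -0.1 -1.2 -1.4  0.   0.5 -2.1 -2.6]
swivel [ 0.6021 -0.2361  0.0673]
cheeks mid @.064 [ 0.59972931 -0.23279684  0.066     ]
```

Request:
{"fn": "servo_tool", "kwargs": {"plan": [{"xyz": [-0.2,-4,0],"twist": [0,0,0],"jaw": 0},{"xyz": [-0.4,-8,0],"twist": [0,0,0],"jaw": 0},{"xyz": [-0.6,-12,0],"twist": [0,0,0],"jaw": 0},{"xyz": [-0.8,-16,0],"twist": [0,0,0],"jaw": 0},{"xyz": [-1,-20,0],"twist": [0,0,0],"jaw": 0},{"xyz": [-1.2,-24,0],"twist": [0,0,0],"jaw": 0},{"xyz": [-1.4,-26,0],"twist": [0,0,0],"jaw": 0},{"xyz": [-1.4,-26,0],"twist": [0,0,0],"jaw": 0}]}}

```text
time_s: 2.5
tool_pos: [0.5396, 0.1611, 0.4594]
tool_rot: [-179.9, 0.1, -7.2]
force: [-0.6, -0.2, 0.2]
grip_width: 0.0869
grasp_force: 0.0
```

Run:
```python
from h import *
c=snap('wrist','w3'); P=np.array([.564,.256,.212]); u,v=proj(c,P); print(u,v,pose()[0])
x0=int(np.clip(u-80,0,480));y0=int(np.clip(v-50,0,280));print(x0,y0)
cv2.imwrite('pics/c3.png',cv2.resize(c['img'][y0:y0+120,x0:x0+160],(800,600),interpolation=cv2.INTER_CUBIC)[:,:,::-1])
```

```text
190.73726684271224 198.54494172242826 [0.5401912  0.15794321 0.45920962]
110 148
```

View pics/c3.png

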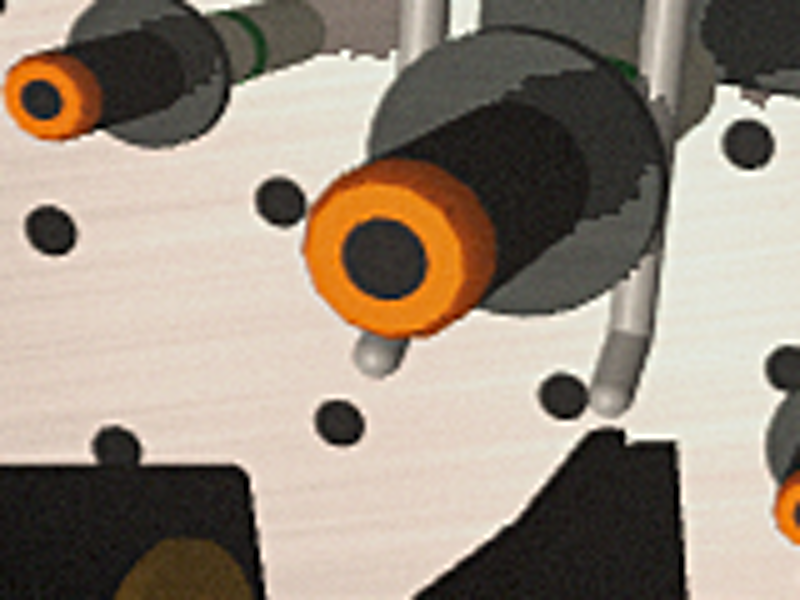

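The wrist crop shows the cap centre at crop (384,256), which is image (186.8,199.2). The probe hangs in the fork with its ends open toward the robot. The small probes are at the crop edges.

Run:
```python
from h import *
s,t,w,w1=load('s0'),load('t0'),load('w3'),load('w1')
W=lambda x,y:(110+(x+.5)/5-.5,148+(y+.5)/5-.5)
S=lambda x,y:(365+x/4-.4,145+y/4-.4); T=lambda x,y:(185+(x-400)/4-.4,125+y/4-.4)
X,e=tri([(s,S(214,72)),(t,T(592,106)),(w,W(384,256))]);print('cap',X,e, tri([(w,W(384,256)),(s,S(214,72))]),onz(w,W(384,256),.214))
print('collar centre z.161',onz(w,W(517,170),.161))
k=150/400;L=lambda x,y:(215+(x+.5)*k-.5,40+(y+.5)*k-.5)
# counter yaw from w1 corners
A,B,C,D=[onz(w1,q,.046) for q in(L(17,25),L(38,378),(377,49),(372,181))]
print(A,B,C,D,[np.degrees(np.arctan2(*(p[1::-1]))) for p in(A-B,C-D)],[np.degrees(np.arctan2(-(p[0]),p[1])) for p in(A-C,B-D)])
g=np.array([X[0],X[1],.190]); R=down([0,0,1],[-.13,-.99,0]);print('above',delta(g+[0,0,.164+.075],R),'grasp',delta(g+[0,0,.164],R))
```

```text
cap [0.56388625 0.25683794 0.21279562] [np.float64(1.4), np.float64(0.5), np.float64(1.8)] (array([0.56280771, 0.25887506, 0.21020446]), [np.float64(1.4), np.float64(1.4)]) [0.56462135 0.25812887 0.214     ]
collar centre z.161 [0.56533709 0.25720315 0.161     ]
[ 0.67573285 -0.16564533  0.046     ] [ 0.54154229 -0.14645376  0.046     ] [ 0.65693352 -0.32087365  0.046     ] [ 0.52301527 -0.30432752  0.046     ] [np.float64(-8.139093099961704), np.float64(-7.04342236398123)] [np.float64(-6.905326776305543), np.float64(-6.6932398606051215)]
above (array([  1.08, -10.11,   3.01]), array([0.03, 0.05, 0.1 ])) grasp (array([  1.09, -10.12,  10.51]), array([0.03, 0.05, 0.1 ]))
```

The probe axis is at (0.5645, 0.2575), with heights agreeing to about 2 mm. The counter's yaw is about -7.2°. Now I'll approach and descend.

Request:
{"fn": "servo_tool", "kwargs": {"plan": [{"xyz": [0.4,-3.5,1],"twist": [0,0,0],"jaw": 0},{"xyz": [0.8,-7,2],"twist": [0,0,0],"jaw": 0},{"xyz": [1.1,-10.2,3],"twist": [0,0,0],"jaw": 0},{"xyz": [1.1,-10.2,3],"twist": [0,0,0],"jaw": 0},{"xyz": [1.1,-10.2,3],"twist": [0,0,0],"jaw": 0}]}}

```text
time_s: 2.97
tool_pos: [0.5651, 0.2559, 0.4279]
tool_rot: [179.9, 0.1, -7.5]
force: [-0.1, -1.3, -0.8]
grip_width: 0.0871
grasp_force: 0.0
```

Run:
```python
from h import *
p,R,o=pose();print(p,R.as_euler('xyz',degrees=True),delta([.5645,.2575,.354],down([0,0,1],[-.125,-.99,0])))
```

```text
[0.5651211  0.25592564 0.42789777] [ 1.79865756e+02  1.48377650e-01 -7.52368798e+00] (array([-0.06, -0.17,  7.39]), array([ 0.13,  0.15, -0.33]))
```

Request:
{"fn": "servo_tool", "kwargs": {"plan": [{"xyz": [0,-0.1,2.5],"twist": [0,0,0],"jaw": 0},{"xyz": [0,-0.1,5],"twist": [0,0,0],"jaw": 0},{"xyz": [0,-0.1,7],"twist": [0,0,0],"jaw": 0},{"xyz": [0,-0.1,7.4],"twist": [0,0,0],"jaw": 0.4},{"xyz": [0,-0.1,7.4],"twist": [0,0,0],"jaw": 1},{"xyz": [0,-0.1,7.4],"twist": [0,0,0],"jaw": 1},{"xyz": [0,-0.1,7.4],"twist": [0,0,0],"jaw": 1},{"xyz": [0,-0.1,7.4],"twist": [0,0,0],"jaw": 1},{"xyz": [0,-0.1,7.4],"twist": [0,0,0],"jaw": 1},{"xyz": [0,-0.1,7.4],"twist": [0,0,0],"jaw": 1}], "newtons": 40}}

```text
time_s: 3.8
tool_pos: [0.5643, 0.2589, 0.3567]
tool_rot: [-180.0, -0.1, -7.4]
force: [0.6, 0.7, -0.2]
grip_width: 0.0484
grasp_force: 0.0
```

Request:
{"fn": "servo_tool", "kwargs": {"plan": [{"xyz": [0,0,0],"twist": [0,0,0],"jaw": 1},{"xyz": [0,0,0],"twist": [0,0,0],"jaw": 1},{"xyz": [0,0,0],"twist": [0,0,0],"jaw": 1},{"xyz": [0,0,0],"twist": [0,0,0],"jaw": 1},{"xyz": [0,0,0],"twist": [0,0,0],"jaw": 1},{"xyz": [0,0,0],"twist": [0,0,0],"jaw": 1}], "newtons": 40}}

```text
time_s: 4.3
tool_pos: [0.5642, 0.2588, 0.3559]
tool_rot: [-180.0, 0.0, -7.4]
force: [-0.3, 0.7, 0.3]
grip_width: 0.0252
grasp_force: 39.9
```

Request:
{"fn": "servo_tool", "kwargs": {"plan": [{"xyz": [0,0,-1],"twist": [0,0,0],"jaw": 1},{"xyz": [0,0,-3],"twist": [0,0,0],"jaw": 1},{"xyz": [0,0,-6],"twist": [0,0,0],"jaw": 1},{"xyz": [0,0,-9],"twist": [0,0,0],"jaw": 1},{"xyz": [0,0,-12],"twist": [0,0,0],"jaw": 1},{"xyz": [0,0,-14],"twist": [0,0,0],"jaw": 1},{"xyz": [0,0,-14],"twist": [0,0,0],"jaw": 1}]}}

```text
time_s: 4.88
tool_pos: [0.5643, 0.2595, 0.5016]
tool_rot: [-179.8, -0.4, -7.5]
force: [-0.1, -0.5, -1.4]
grip_width: 0.0254
grasp_force: 39.9
```

Run:
```python
from h import *
p,R,o=pose();print(p,R.as_euler('xyz',degrees=True),o['grip_width'],o['grasp_force'],o['force'])
yaw=np.radians(-7.2)
for lean in(.33,.345,.36):
    a=np.array([-np.sin(lean)*np.cos(yaw),-np.sin(lean)*np.sin(yaw),np.cos(lean)])
    Rt=down(a,[np.sin(yaw),-np.cos(yaw),0]); M=np.array([.574,-.2296,.148])
    print(lean,'swivel',M-.086*a,'tcp',M+a*(.304+.03),Rt.as_euler('xyz',degrees=True),delta(M+a*.334,Rt))
```

```text
[0.56428879 0.25950649 0.50158403] [-179.75385557   -0.41090186   -7.45063175] 0.025365678969871623 39.92007621534867 [-0.06593044 -0.4692153  -1.39569086]
0.33 swivel [ 0.60164796 -0.23309275  0.06664036] tcp [ 0.46662306 -0.21603514  0.46397814] [180.         -18.90760724  -7.2       ] (array([-3.54, 48.43,  3.53]), array([-0.2 , 18.5 , -0.29]))
0.345 swivel [ 0.60285557 -0.23324531  0.06706751] tcp [ 0.46193301 -0.21544265  0.4623192 ] [180.         -19.76704393  -7.2       ] (array([-4.02, 48.44,  3.69]), array([-0.2 , 19.36, -0.29]))
0.36 swivel [ 0.60405669 -0.23339704  0.06751287] tcp [ 0.45726819 -0.21485334  0.46058954] [180.         -20.62648062  -7.2       ] (array([-4.49, 48.44,  3.86]), array([-0.2 , 20.21, -0.29]))
```

The probe is held and lifted clear. I'll refine the lean from the pins and cheeks and from the tube outlines, with yaw fixed at -7.2°.

Run:
```python
from h import *
from scipy.optimize import least_squares
w1,w2,s=load('w1'),load('w2'),load('s0'); k=150/400
L=lambda x,y:(215+(x+.5)*k-.5,40+(y+.5)*k-.5); Rr=lambda x,y:(411+(x-400+.5)*k-.5,23+(y+.5)*k-.5)
print('pinL',tri([(w1,L(140,205)),(w2,Rr(433,172))]))
# overlay: rim+body circle outlines for candidate leans on w1,w2,scene
yaw=np.radians(-7.2);M=np.array([.574,-.2296,.148])
y=np.array([-np.sin(yaw),np.cos(yaw),0])
def lines(c,lean,x0,y0,f,im,col):
    a=np.array([-np.sin(lean)*np.cos(yaw),-np.sin(lean)*np.sin(yaw),np.cos(lean)]);x=np.cross(y,a)
    for r,d in((.028,0),(.014,0),(.028,.077)):
        P=np.array([(proj(c,M-a*d+r*(np.cos(h)*x+np.sin(h)*y))-[x0,y0]+.5)*f for h in np.linspace(0,6.284,80)])
        cv2.polylines(im,[np.int32(P*16)],True,col,1,cv2.LINE_AA,4)
out=[]
for c,x0,y0 in((w1,225,60),(w2,420,40),(s,222,258)):
    row=[]
    for lean in(.31,.36):
        w,h,f=(105,95,2.9) if c is not s else(75,68,4.05)
        im=cv2.resize(c['img'][y0:y0+h,x0:x0+w],None,fx=f,fy=f,interpolation=cv2.INTER_CUBIC)
        lines(c,lean,x0,y0,f,im,(255,255,0)); row.append(cv2.resize(im,(266,241) if 0 else (266,240)))
    out.append(np.vstack(row))
cv2.imwrite('pics/ov.png',np.hstack(out)[:,:,::-1])
```

```text
pinL (array([ 0.60461213, -0.20457118,  0.06802181]), [np.float64(0.8), np.float64(0.8)])
```

View pics/ov.png

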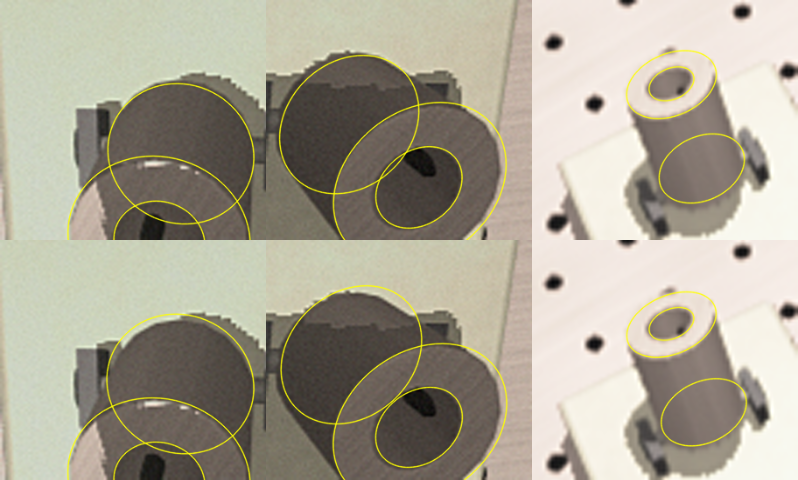

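Overlay result: the rim fits in all three views. The lower tube end lies between the 0.31 and 0.36 overlays, nearer 0.31, and the pin height and position give 0.32. I'm taking a lean of 0.32 rad and moving the probe over.

Request:
{"fn": "servo_tool", "kwargs": {"plan": [{"xyz": [0,2,0],"twist": [0,0,0],"jaw": 1},{"xyz": [0,6,0],"twist": [0,0,0],"jaw": 1},{"xyz": [0,10,0],"twist": [0,2,0],"jaw": 1},{"xyz": [-0.5,14,0],"twist": [0,5,0],"jaw": 1},{"xyz": [-1,18,0],"twist": [0,8,0],"jaw": 1},{"xyz": [-1.5,22,0],"twist": [0,11,0],"jaw": 1},{"xyz": [-2,26,0],"twist": [0,14,0],"jaw": 1},{"xyz": [-2.5,30,0],"twist": [0,16,0],"jaw": 1},{"xyz": [-3,34,0],"twist": [0,18,0],"jaw": 1},{"xyz": [-3,38,0],"twist": [0,18,0],"jaw": 1}]}}

```text
time_s: 5.72
tool_pos: [0.4828, -0.1156, 0.4951]
tool_rot: [179.9, -18.0, -7.5]
force: [1.2, 0.5, -1.4]
grip_width: 0.0254
grasp_force: 40.0
```

```bash
cat >> h.py <<'E'
M=np.array([.574,-.2296,.148]); YAW=np.radians(-7.2); LEAN=.32
AX=np.array([-np.sin(LEAN)*np.cos(YAW),-np.sin(LEAN)*np.sin(YAW),np.cos(LEAN)])
RT=down(AX,[np.sin(YAW),-np.cos(YAW),0])
E
python3 - <<'E'
from h import *
p,R,o=pose();print(p,R.as_euler('xyz',degrees=True),o['force'],delta(M+AX*(.306+.025),RT))
E
```

```text
[ 0.48282281 -0.11564232  0.49511841] [179.92451345 -18.00841429  -7.46746302] [ 1.22096933  0.50954512 -1.37556607] (array([-0.91, 10.16,  3.18]), array([ 0.16,  0.33, -0.25]))
```

Request:
{"fn": "servo_tool", "kwargs": {"plan": [{"xyz": [-0.3,3,0],"twist": [0,0.3,0],"jaw": 1},{"xyz": [-0.6,6,0],"twist": [0.1,0.3,-0.2],"jaw": 1},{"xyz": [-0.9,9,0.5],"twist": [0.1,0.3,-0.2],"jaw": 1},{"xyz": [-0.9,10.2,1.8],"twist": [0.1,0.3,-0.2],"jaw": 1},{"xyz": [-0.9,10.2,3],"twist": [0.1,0.3,-0.2],"jaw": 1},{"xyz": [-0.9,10.2,3],"twist": [0.1,0.3,-0.2],"jaw": 1},{"xyz": [-0.9,10.2,3],"twist": [0.1,0.3,-0.2],"jaw": 1},{"xyz": [-0.9,10.2,3],"twist": [0.1,0.3,-0.2],"jaw": 1}]}}

```text
time_s: 6.38
tool_pos: [0.4732, -0.2135, 0.4645]
tool_rot: [-179.9, -18.3, -7.1]
force: [1.2, 0.2, -1.7]
grip_width: 0.0251
grasp_force: 39.9
```

Run:
```python
from h import *
p,R,o=pose();print(p,R.as_euler('xyz',degrees=True),o['force'],o['joint_velocities'].round(1),delta(M+AX*(.306+.025),RT))
s=snap('scene','s5');w=snap('wrist','w5');t=snap('top','t5')
g=p+R.apply([0,0,.306])  # expected lower end
ims=[]
for c,x in((s,1),(t,1),(w,1)):
    u,v=proj(c,M+AX*.03).astype(int); print(u,v,[proj(c,q).round(1) for q in(g,M)])
    hw,hh=(50,75)if c is not w else(80,120)
    x0=int(np.clip(u-hw,0,640-2*hw));y0=int(np.clip(v-hh,0,400-2*hh)); print('org',x0,y0,266/(2*hw))
    ims.append(cv2.resize(c['img'][y0:y0+2*hh,x0:x0+2*hw],(266,399),interpolation=cv2.INTER_CUBIC))
cv2.imwrite('pics/c5.png',np.hstack(ims)[:,:,::-1])
```

```text
[ 0.47324724 -0.21350777  0.46450491] [-179.94353888  -18.27689275   -7.07166316] [ 1.18007041  0.17473219 -1.66390468] [ 0.  -0.7  0.3 -0.9  0.1 -0.1  0.3] (array([-0.28,  0.33,  0.15]), array([-0.1 ,  0.06,  0.12]))
257 271 [array([259.6, 272.1]), array([260.8, 281. ])]
org 207 196 2.66
434 160 [array([432.6, 158.7]), array([432.2, 158.9])]
org 384 85 2.66
332 199 [array([328. , 195.5]), array([332.1, 191.1])]
org 252 79 1.6625
```

View pics/c5.png

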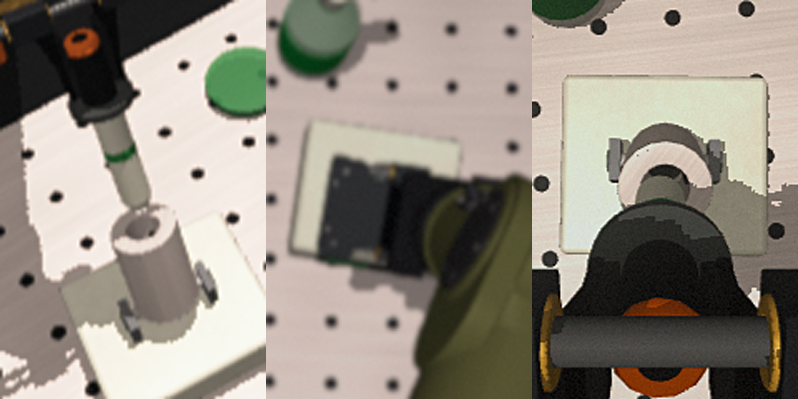

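The scene crop shows the tip at (137,202), just over the rim. The wrist crop shows the stem at x 664 against a rim centre at x 665. I'll check whether the probe is parallel to the tool axis and to the bore.

Run:
```python
from h import *
c=load('s5');p,R,o=pose();z=R.apply([0,0,1]);g=p+z*.306
f=lambda X:((proj(c,X)-[207,196])*2.66).round(1)
for d in(0,.01,.06,.105,.164): print('probe',d,f(g-z*d))
for l in(.28,.32,.36):
    a=np.array([-np.sin(l)*np.cos(YAW),-np.sin(l)*np.sin(YAW),np.cos(l)])
    y=np.cross(a,[1,0,0]);y/=np.linalg.norm(y)
    print('tube axis',l,f(M),f(M-a*.05))
# green band pixels centroid
im=c['img'].astype(int);m=(im[:,:,1]>im[:,:,0]+25)&(im[:,:,1]>im[:,:,2]+15);m[:,:240]=0;m[:,270:]=0;m[:240]=0;m[270:]=0
v,u=np.nonzero(m);print('green',len(u),((np.array([u.mean(),v.mean()])+.0-[207,196])*2.66))
om=(im[:,:,0]>120)&(im[:,:,1]<im[:,:,0]*.6)&(im[:,:,2]<90);om[:,225:255]&=True;om[:,:225]=0;om[:,255:]=0;om[:200]=0;om[225:]=0
v,u=np.nonzero(om);print('cap',len(u),((np.array([u.mean(),v.mean()])-[207,196])*2.66))
```

```text
probe 0 [138.6 202.7]
probe 0.01 [135.4 193.5]
probe 0.06 [118.3 146.1]
probe 0.105 [101.9 100.4]
probe 0.164 [78.7 35.7]
tube axis 0.28 [143.  226.2] [157.4 266.8]
tube axis 0.32 [143.  226.2] [158.2 268.3]
tube axis 0.36 [143.  226.2] [159.  269.8]
green 31 [120.47225806 154.62322581]
cap 72 [80.05861111 43.15111111]
```

Request:
{"fn": "servo_tool", "kwargs": {"plan": [{"xyz": [-0.2,0.15,0.5],"twist": [0,0,0],"jaw": 1},{"xyz": [-0.2,0.15,1.2],"twist": [0,0,0],"jaw": 1},{"xyz": [-0.2,0.15,1.2],"twist": [0,0,0],"jaw": 1},{"xyz": [-0.2,0.15,1.2],"twist": [0,0,0],"jaw": 1}]}}

```text
time_s: 6.87
tool_pos: [0.4741, -0.217, 0.4517]
tool_rot: [-179.9, -18.2, -7.3]
force: [-1.0, -0.1, -2.9]
grip_width: 0.0249
grasp_force: 39.9
```

Run:
```python
from h import *
w=snap('wrist','w6');p,R,o=pose();ds=[]
for i in range(5):
    env.read_camera('wrist'); ds.append(np.r_[delta(M+AX*(.306+.013),RT)])
print(np.array(ds))
g=p+R.apply([0,0,.306]);f=lambda X:((proj(w,X)-[280,150]+.5)*6.65).round(0)
print('tip',f(g),'mouth',f(M))
a=cv2.resize(w['img'][150:210,280:380],(665,399),interpolation=cv2.INTER_CUBIC)
cv2.imwrite('pics/c6.png',a[:,:,::-1])
```

```text
[[-0.04 -0.01  0.16 -0.03  0.05 -0.04]
 [-0.05 -0.01  0.18 -0.01  0.02 -0.04]
 [-0.05 -0.01  0.19 -0.01  0.01 -0.04]
 [-0.05 -0.01  0.19 -0.01  0.02 -0.04]
 [-0.05 -0.01  0.19 -0.01  0.01 -0.04]]
tip [326. 301.] mouth [327. 274.]
```

View pics/c6.png

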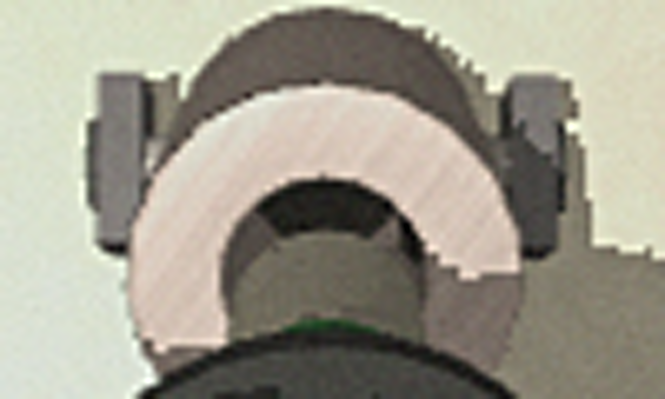

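The stem (centre x 326) is aligned with the bore (centre x 326), and the predicted rim centre of (327,274) agrees with what I see. The tip is about 15 mm above the rim. Inserting gently now.

Request:
{"fn": "servo_tool", "kwargs": {"plan": [{"xyz": [-0.05,0,0.7],"twist": [0,0,0],"jaw": 1},{"xyz": [-0.05,0,1.4],"twist": [0,0,0],"jaw": 1},{"xyz": [-0.05,0,2.1],"twist": [0,0,0],"jaw": 1},{"xyz": [-0.05,0,2.8],"twist": [0,0,0],"jaw": 1},{"xyz": [-0.05,0,3.5],"twist": [0,0,0],"jaw": 1},{"xyz": [-0.05,0,3.5],"twist": [0,0,0],"jaw": 1},{"xyz": [-0.05,0,3.5],"twist": [0,0,0],"jaw": 1}]}}

```text
time_s: 7.75
tool_pos: [0.4847, -0.2183, 0.4183]
tool_rot: [-179.9, -18.2, -7.2]
force: [-0.5, 0.1, -1.1]
grip_width: 0.0251
grasp_force: 39.9
```

```bash
cat >> h.py <<'E'
def stat():
    p,R,o=pose(); f=R.inv().apply(o['force']); tip=p+R.apply([0,0,.306])
    print('t',o['time_s'],'force tool',f.round(1),'tip-M in tool mm',(RT.inv().apply(tip-M)*1000).round(1),'rot err',(RT.inv()*R).as_rotvec(degrees=True).round(2),'grip',round(o['grip_width'],4),o['grasp_force'])
E
python3 -c "
from h import *
stat()"
```

```text
t 7.75 force tool [-0.8  0.   0.9] tip-M in tool mm [-1.  -0.3 21.1] rot err [ 0.06 -0.12  0.04] grip 0.0251 39.94924878759775
```

Request:
{"fn": "servo_tool", "kwargs": {"plan": [{"xyz": [0.1,0,0.6],"twist": [0,0,0],"jaw": 1},{"xyz": [0.1,0,1.2],"twist": [0,0,0],"jaw": 1},{"xyz": [0.1,0,1.7],"twist": [0,0,0],"jaw": 1},{"xyz": [0.1,0,2.2],"twist": [0,0,0],"jaw": 1},{"xyz": [0.1,0,2.7],"twist": [0,0,0],"jaw": 1},{"xyz": [0.1,0,2.7],"twist": [0,0,0],"jaw": 1}]}}

```text
time_s: 8.25
tool_pos: [0.4943, -0.2196, 0.394]
tool_rot: [-180.0, -18.3, -7.2]
force: [-4.2, 2.0, 7.5]
grip_width: 0.0248
grasp_force: 40.1
```

```bash
python3 -c "
from h import *
stat()"
```

```text
t 8.25 force tool [-1.9 -1.5 -8.5] tip-M in tool mm [ 1.2 -0.  47.2] rot err [ 0.01 -0.01  0.04] grip 0.0248 40.07052168570226
```

Request:
{"fn": "servo_tool", "kwargs": {"plan": [{"xyz": [-0.1,0,0.5],"twist": [0,0,0],"jaw": 1},{"xyz": [-0.1,0,1],"twist": [0,0,0],"jaw": 1},{"xyz": [-0.1,0,1.3],"twist": [0,0,0],"jaw": 1},{"xyz": [-0.1,0,1.3],"twist": [0,0,0],"jaw": 1},{"xyz": [-0.1,0,1.3],"twist": [0,0,0],"jaw": 1}]}}

```text
time_s: 8.67
tool_pos: [0.4975, -0.2201, 0.3819]
tool_rot: [-180.0, -18.4, -7.2]
force: [-3.9, 0.4, 4.9]
grip_width: 0.0249
grasp_force: 40.1
```

```bash
python3 -c "
from h import *
stat(); snap('scene','s7')"
```

```text
t 8.6667 force tool [-2.2  0.1 -5.8] tip-M in tool mm [ 0.7  0.3 59.8] rot err [-0.01  0.06  0.04] grip 0.0249 40.05064887693152
```

The drag is about 7.5 N with the tip at 60 mm while gripped. I'll release, retreat along the axis, and look at the band with the wrist camera.

Request:
{"fn": "servo_tool", "kwargs": {"plan": [{"xyz": [0,0,0],"twist": [0,0,0],"jaw": 0.3},{"xyz": [0,0,0],"twist": [0,0,0],"jaw": 0},{"xyz": [0,0,0],"twist": [0,0,0],"jaw": 0},{"xyz": [0,0,0],"twist": [0,0,0],"jaw": 0},{"xyz": [0,0,-2],"twist": [0,0,0],"jaw": 0},{"xyz": [0,0,-5],"twist": [0,0,0],"jaw": 0},{"xyz": [0,0,-9],"twist": [0,0,0],"jaw": 0},{"xyz": [0,0,-12],"twist": [0,0,0],"jaw": 0},{"xyz": [0,0,-12],"twist": [0,0,0],"jaw": 0}]}}

```text
time_s: 9.47
tool_pos: [0.4597, -0.2157, 0.5024]
tool_rot: [179.7, -18.9, -7.2]
force: [1.4, 0.3, 0.9]
grip_width: 0.0771
grasp_force: 0.0
```

```bash
cat >> h.py <<'E'
def lookpose(D=.26,th=50):
    u=RT.apply([np.sin(np.radians(th)),0,-np.cos(np.radians(th))]); R=RT*Ro.from_euler('y',-(th-15.5),degrees=True)
    return M+D*u-R.apply([.0735,0,.0207]),R
E
python3 -c "
from h import *
stat(); c=snap('scene','s8'); p,R=lookpose(); print(p,R.as_euler('xyz',degrees=True),R.apply([-.268,0,.963]),delta(p,R))"
```

```text
t 9.4667 force tool [ 1.5 -0.5 -0.5] tip-M in tool mm [  5.4   2.  -66.7] rot err [-0.27  0.6   0.03] grip 0.0771 0.0
[ 0.6450929  -0.23858112  0.4096382 ] [180.          16.16535056  -7.2       ] [-0.52136919  0.06586425 -0.85031116] (array([14.81, -0.09, 14.47]), array([  0.16, -34.88,  -0.09]))
```

Request:
{"fn": "servo_tool", "kwargs": {"plan": [{"xyz": [3.5,0,0.5],"twist": [0,-6.5,0],"jaw": 0},{"xyz": [7,0,2],"twist": [0,-13,0],"jaw": 0},{"xyz": [10,0,4.5],"twist": [0,-19.5,0],"jaw": 0},{"xyz": [12.5,0,7.5],"twist": [0,-26,0],"jaw": 0},{"xyz": [14,0,11],"twist": [0,-32,0],"jaw": 0},{"xyz": [14.8,0,14.5],"twist": [0,-34.9,0],"jaw": 0},{"xyz": [14.8,0,14.5],"twist": [0,-34.9,0],"jaw": 0},{"xyz": [14.8,0,14.5],"twist": [0,-34.9,0],"jaw": 0}]}}

```text
time_s: 10.18
tool_pos: [0.6451, -0.2383, 0.3972]
tool_rot: [-179.8, 17.1, -7.1]
force: [-0.8, 1.0, 0.9]
grip_width: 0.0869
grasp_force: 0.0
```

Run:
```python
from h import *
w=snap('wrist','w9');u,v=proj(w,M); print(u,v,pose()[0])
x0=int(np.clip(u-50,0,540));y0=int(np.clip(v-45,0,325));print(x0,y0)
for d in range(0,80,10):print(d,((proj(w,M+AX*d/1000)-[x0,y0]+.5)*8).round(0),end=' ')
cv2.imwrite('pics/c9.png',cv2.resize(w['img'][y0:y0+75,x0:x0+100],(800,600),interpolation=cv2.INTER_CUBIC)[:,:,::-1])
```

```text
329.6456398433918 204.7312966043959 [ 0.64447098 -0.23850213  0.4017745 ]
279 159
0 [409. 370.] 10 [409. 456.] 20 [409. 547.] 30 [408. 643.] 40 [408. 744.] 50 [408. 852.] 60 [407. 965.] 70 [ 407. 1086.]
```

View pics/c9.png

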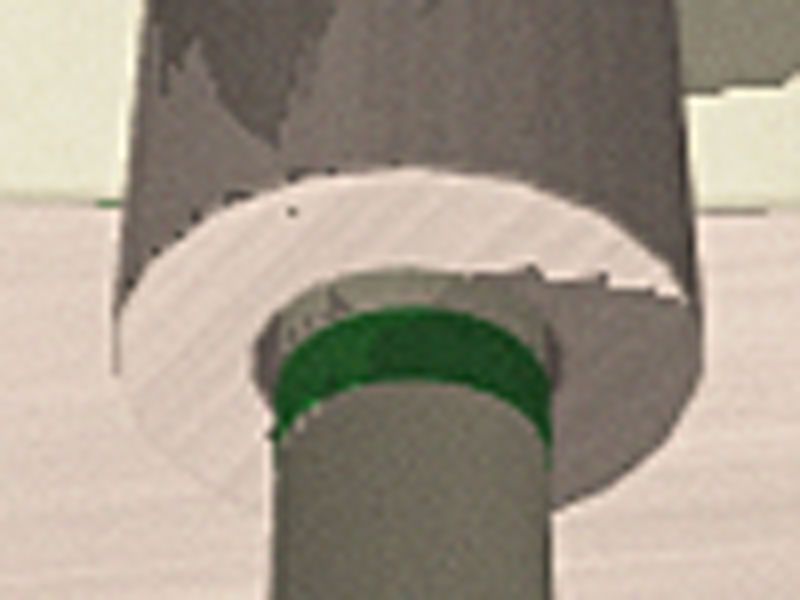

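I see the band's near edge about 3 mm outside the rim: band at crop y 307–382, rim plane at the stem front at about y 281. The probe sits about 7 mm too shallow, so the spring-back was about 7 mm. It needs a push of 7 + 7 − 2 = 12 mm, so I'll return and regrasp.

```bash
python3 -c "
from h import *
print(delta(M+AX*.37,RT)); stat()"
```

```text
(array([-2.076e+01, -2.000e-02, -3.920e+00]), array([-0.09, 35.12, -0.  ]))
t 10.2333 force tool [ 0.2 -0.5 -0.4] tip-M in tool mm [-28.8  -0.5  31.8] rot err [  0.09 -35.12   0.  ] grip 0.0867 0.0
```

Request:
{"fn": "servo_tool", "kwargs": {"plan": [{"xyz": [-2.7,0,-2.4],"twist": [0,3,0],"jaw": 0},{"xyz": [-5.9,0,-4.4],"twist": [0,9,0],"jaw": 0},{"xyz": [-9.7,0,-5.4],"twist": [0,15.5,0],"jaw": 0},{"xyz": [-13.6,0,-5.8],"twist": [0,22,0],"jaw": 0},{"xyz": [-17.3,0,-5],"twist": [0,28.5,0],"jaw": 0},{"xyz": [-20.8,0,-3.9],"twist": [0,35.1,0],"jaw": 0},{"xyz": [-20.8,0,-3.9],"twist": [0,35.1,0],"jaw": 0},{"xyz": [-20.8,0,-3.9],"twist": [0,35.1,0],"jaw": 0},{"xyz": [-20.8,0,-3.9],"twist": [0,35.1,0],"jaw": 0}]}}

```text
time_s: 10.98
tool_pos: [0.4564, -0.2142, 0.5045]
tool_rot: [179.8, -18.8, -7.2]
force: [1.0, 0.6, 0.4]
grip_width: 0.087
grasp_force: 0.0
```

```bash
python3 -c "
from h import *
stat();print(delta(M+AX*.253,RT))"
```

```text
t 10.9833 force tool [ 1.  -0.7 -0.1] tip-M in tool mm [  2.2   0.8 -69.7] rot err [-0.25  0.51  0.01] grip 0.087 0.0
(array([-0.06,  0.  , 12.27]), array([ 0.25, -0.51, -0.01]))
```

Request:
{"fn": "servo_tool", "kwargs": {"plan": [{"xyz": [0,0,3],"twist": [0,0,0],"jaw": 0},{"xyz": [0,0,6],"twist": [0,0,0],"jaw": 0},{"xyz": [0,0,9],"twist": [0,0,0],"jaw": 0},{"xyz": [0,0,11.5],"twist": [0,0,0],"jaw": 0},{"xyz": [0,0,12.2],"twist": [0,0,0],"jaw": 0.2},{"xyz": [0,0,12.2],"twist": [0,0,0],"jaw": 0.5},{"xyz": [0,0,12.2],"twist": [0,0,0],"jaw": 0.5}]}}

```text
time_s: 11.57
tool_pos: [0.4973, -0.22, 0.3862]
tool_rot: [-180.0, -18.6, -7.2]
force: [0.1, 0.3, 0.1]
grip_width: 0.0738
grasp_force: 0.0
```

```bash
python3 -c "
from h import *
stat();print(delta(M+AX*.253,RT))"
```

```text
t 11.5667 force tool [ 0.1 -0.3 -0.1] tip-M in tool mm [ 2.8 -0.2 55.6] rot err [ 0.04  0.23 -0.  ] grip 0.0738 0.0
(array([-0.15, -0.01, -0.26]), array([-0.04, -0.23,  0.  ]))
```

Request:
{"fn": "servo_tool", "kwargs": {"plan": [{"xyz": [-0.15,0,-0.2],"twist": [0,-0.2,0],"jaw": 0.5},{"xyz": [-0.15,0,-0.2],"twist": [0,-0.2,0],"jaw": 1},{"xyz": [-0.15,0,-0.2],"twist": [0,-0.2,0],"jaw": 1},{"xyz": [-0.15,0,-0.2],"twist": [0,-0.2,0],"jaw": 1},{"xyz": [-0.15,0,-0.2],"twist": [0,-0.2,0],"jaw": 1},{"xyz": [-0.15,0,-0.2],"twist": [0,-0.2,0],"jaw": 1},{"xyz": [-0.15,0,-0.2],"twist": [0,-0.2,0],"jaw": 1},{"xyz": [-0.15,0,-0.2],"twist": [0,-0.2,0],"jaw": 1},{"xyz": [-0.15,0,-0.2],"twist": [0,-0.2,0],"jaw": 1},{"xyz": [-0.15,0,-0.2],"twist": [0,-0.2,0],"jaw": 1}], "newtons": 40}}

```text
time_s: 12.4
tool_pos: [0.494, -0.2196, 0.3864]
tool_rot: [-180.0, -18.3, -7.2]
force: [-1.0, -0.3, 1.0]
grip_width: 0.0251
grasp_force: 40.0
```

Request:
{"fn": "servo_tool", "kwargs": {"plan": [{"xyz": [0,0,0],"twist": [0,0,0],"jaw": 1},{"xyz": [0,0,0],"twist": [0,0,0],"jaw": 1},{"xyz": [0,0,0],"twist": [0,0,0],"jaw": 1}]}}

```text
time_s: 12.65
tool_pos: [0.494, -0.2196, 0.3864]
tool_rot: [-180.0, -18.3, -7.2]
force: [-0.5, -0.5, -0.5]
grip_width: 0.0248
grasp_force: 40.0
```

```bash
python3 -c "
from h import *
stat()"
```

```text
t 12.65 force tool [-0.6  0.6  0.4] tip-M in tool mm [-1.7  0.  54.3] rot err [ 0.02 -0.04  0.04] grip 0.0248 40.000059781596065
```

Request:
{"fn": "servo_tool", "kwargs": {"plan": [{"xyz": [0.05,0,0.4],"twist": [0,0,0],"jaw": 1},{"xyz": [0.1,0,0.8],"twist": [0,0,0],"jaw": 1},{"xyz": [0.1,0,1.2],"twist": [0,0,0],"jaw": 1},{"xyz": [0.1,0,1.25],"twist": [0,0,0],"jaw": 1},{"xyz": [0.1,0,1.25],"twist": [0,0,0],"jaw": 1},{"xyz": [0.1,0,1.25],"twist": [0,0,0],"jaw": 1}]}}

```text
time_s: 13.15
tool_pos: [0.4989, -0.2202, 0.3751]
tool_rot: [-180.0, -18.3, -7.2]
force: [-2.9, 0.9, 4.1]
grip_width: 0.0251
grasp_force: 40.0
```

```bash
python3 -c "
from h import *
stat()"
```

```text
t 13.15 force tool [-1.5 -0.5 -4.8] tip-M in tool mm [-0.6 -0.  66.7] rot err [ 0.02 -0.04  0.04] grip 0.0251 40.000503833871335
```

Moved 12.4 mm. Now I'll release and look again. My ten pictures are used up, so I'll read the band numerically.

Request:
{"fn": "servo_tool", "kwargs": {"plan": [{"xyz": [0,0,0],"twist": [0,0,0],"jaw": 0.3},{"xyz": [0,0,0],"twist": [0,0,0],"jaw": 0},{"xyz": [0,0,0],"twist": [0,0,0],"jaw": 0},{"xyz": [0,0,0],"twist": [0,0,0],"jaw": 0},{"xyz": [0,0,-2],"twist": [0,0,0],"jaw": 0},{"xyz": [0,0,-5],"twist": [0,0,0],"jaw": 0},{"xyz": [0,0,-9],"twist": [0,0,0],"jaw": 0},{"xyz": [0,0,-12.7],"twist": [0,0,0],"jaw": 0},{"xyz": [0,0,-12.7],"twist": [0,0,0],"jaw": 0},{"xyz": [0,0,-12.7],"twist": [0,0,0],"jaw": 0}]}}

```text
time_s: 13.98
tool_pos: [0.4593, -0.2154, 0.4983]
tool_rot: [179.9, -18.6, -7.2]
force: [-0.2, 0.5, -0.5]
grip_width: 0.0824
grasp_force: 0.0
```

Request:
{"fn": "servo_tool", "kwargs": {"plan": [{"xyz": [3.5,0,0.5],"twist": [0,-6.5,0],"jaw": 0},{"xyz": [7,0,2],"twist": [0,-13,0],"jaw": 0},{"xyz": [10,0,4.5],"twist": [0,-19.5,0],"jaw": 0},{"xyz": [12.5,0,7.5],"twist": [0,-26,0],"jaw": 0},{"xyz": [14,0,11],"twist": [0,-32,0],"jaw": 0},{"xyz": [14.8,0,14],"twist": [0,-34.9,0],"jaw": 0},{"xyz": [14.8,0,14],"twist": [0,-34.9,0],"jaw": 0},{"xyz": [14.8,0,14],"twist": [0,-34.9,0],"jaw": 0},{"xyz": [14.8,0,14],"twist": [0,-34.9,0],"jaw": 0}]}}

```text
time_s: 14.73
tool_pos: [0.6421, -0.2383, 0.4089]
tool_rot: [-180.0, 16.6, -7.2]
force: [-1.0, -1.4, 0.9]
grip_width: 0.0871
grasp_force: 0.0
```

```bash
cat > band.py <<'E'
from h import *
X=RT.apply([1,0,0])
def meas(w):
    im=w['img'].astype(float)
    u0=proj(w,M)[0]; s=slice(int(u0)-2,int(u0)+4)
    prof=im[:,s].mean(1)
    # predicted rows of the stem's front line at axial heights, and front edge of bore / rim
    h=np.arange(-15,25,.25); rows=np.array([proj(w,M+AX*x/1000+.0125*X)[1] for x in h])
    print('front bore row',proj(w,M+.014*X)[1].round(1),'outer rim row',proj(w,M+.028*X)[1].round(1),'stem@rim row',proj(w,M+.0125*X)[1].round(1))
    for r in range(int(proj(w,M+.028*X)[1])-3,int(np.interp(12,h,rows))+1): print(r,np.interp(r,rows,h).round(1),prof[r].round(0))
E
python3 - <<'E'
from band import *
print('OLD');meas(load('w9'));w=snap('wrist','w10');print('NEW',pose()[0]);meas(w)
E
```

```text
OLD
front bore row 192.5 outer rim row 179.1 stem@rim row 193.9
176 -15.0 [117. 106.  98.]
177 -15.0 [114. 105.  96.]
178 -15.0 [117. 106.  98.]
179 -14.5 [128. 116. 105.]
180 -13.5 [212. 194. 180.]
181 -12.5 [227. 209. 195.]
182 -11.5 [216. 198. 184.]
183 -10.5 [215. 197. 184.]
184 -9.5 [214. 196. 182.]
185 -8.5 [216. 198. 186.]
186 -7.5 [214. 196. 182.]
187 -6.6 [216. 199. 186.]
188 -5.6 [216. 198. 184.]
189 -4.6 [215. 197. 184.]
190 -3.7 [214. 197. 183.]
191 -2.7 [223. 205. 190.]
192 -1.8 [176. 162. 148.]
193 -0.8 [125. 121. 102.]
194 0.1 [128. 123. 104.]
195 1.1 [134. 125. 110.]
196 2.0 [142. 131. 115.]
197 2.9 [ 78. 104.  72.]
198 3.8 [27. 77. 32.]
199 4.8 [30. 72. 32.]
200 5.7 [33. 66. 34.]
201 6.6 [30. 67. 34.]
202 7.5 [31. 66. 34.]
203 8.4 [34. 67. 33.]
204 9.3 [32. 66. 32.]
205 10.2 [23. 62. 27.]
206 11.0 [61. 87. 57.]
207 11.9 [116. 106.  93.]
NEW [ 0.64178421 -0.23840028  0.4109083 ]
front bore row 184.0 outer rim row 170.6 stem@rim row 185.4
167 -15.0 [117. 107.  99.]
168 -15.0 [117. 106.  98.]
169 -15.0 [115. 102.  94.]
170 -15.0 [117. 106.  94.]
171 -15.0 [154. 139. 129.]
172 -13.9 [237. 219. 204.]
173 -12.8 [220. 203. 189.]
174 -11.8 [218. 200. 186.]
175 -10.7 [216. 198. 184.]
176 -9.7 [217. 199. 185.]
177 -8.6 [216. 198. 184.]
178 -7.6 [216. 198. 185.]
179 -6.5 [216. 197. 184.]
180 -5.5 [215. 198. 186.]
181 -4.5 [216. 197. 183.]
182 -3.4 [220. 202. 188.]
183 -2.4 [238. 213. 202.]
184 -1.4 [46. 74. 43.]
185 -0.4 [22. 62. 25.]
186 0.6 [32. 66. 35.]
187 1.6 [30. 66. 32.]
188 2.6 [31. 68. 33.]
189 3.6 [21. 62. 26.]
190 4.6 [ 96. 102.  82.]
191 5.5 [114. 105.  94.]
192 6.5 [111. 106.  92.]
193 7.5 [111. 105.  91.]
194 8.4 [111. 107.  92.]
195 9.4 [111. 107.  92.]
196 10.3 [110. 106.  91.]
197 11.3 [108. 105.  90.]
```

The band now spans from about 3.7 mm inside the rim to 4.3 mm outside it, so the depth is about 59.7 mm, centred on the rim. I'll back away and hand in.

Request:
{"fn": "servo_tool", "kwargs": {"plan": [{"xyz": [0.5,0,-2],"twist": [0,0,0],"jaw": 0},{"xyz": [1,0,-5],"twist": [0,0,0],"jaw": 0},{"xyz": [1,0,-8],"twist": [0,0,0],"jaw": 0},{"xyz": [1,0,-8],"twist": [0,0,0],"jaw": 0},{"xyz": [1,0,-8],"twist": [0,0,0],"jaw": 0},{"xyz": [1,0,-8],"twist": [0,0,0],"jaw": 0}]}}

```text
time_s: 15.28
tool_pos: [0.6733, -0.2425, 0.4855]
tool_rot: [179.9, 16.4, -7.3]
force: [0.2, 0.0, -0.4]
grip_width: 0.0871
grasp_force: 0.0
```

Run:
```python
from band import *
w=snap('wrist','w11'); im=w['img'].astype(float); u0=int(proj(w,M)[0]); prof=im[:,u0-2:u0+4].mean(1)
g=np.nonzero(prof[:,1]>prof[:,0]+20)[0]; r0=proj(w,M+.0125*X)[1]
print('green rows',g,'rim row',r0, 'row of +4mm',proj(w,M+.0125*X+AX*.004)[1], env.get_obs()['joint_velocities'].round(1), env.get_obs()['force'])
print(env.sign_off())
```

```text
green rows [176 177 178 179] rim row 176.51374594170338 row of +4mm 179.45342969275953 [-0.   1.1  0.2  0.8 -0.   0.1 -0. ] [-0.6660076  -0.11792551 -0.11070841]
the job is handed in; nothing more can be done
None
```

I moved the largest probe from the fork into the white counter's socket, and after release the rim lies on the green band (stem about 60 mm deep); the arm was backed clear and the job handed in at about 15 s.

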